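# Check two dosing syringes and reject the stiff one

### The job

Try both empty dosing syringes in the rack by pushing the blue plunger disc gently with shut fingers: one runs smoothly, and you push that one fully home and leave it lying in the rack; the other turns stiff partway, so push it until you feel the resistance clearly rise, but never force it (stay under about 12 N). Lift the stiff syringe out by its barrel and set it down gently, lying flat in the red tray, without moving its plunger any further. Leave the things round about where they are.

Things in the scene. Friction and masses are not known exactly. Their poses are not given: they have to be found in the camera images.
- rack: Fixed blue plate 135x190x8 mm with two lanes (y = +55, -55 mm) of open aluminium V-saddles, each lane holding a syringe level. Origin on the worktop, 19.5 mm inside the plunger-side edge, mid between lanes; x along the syringes from plunger to nozzle, z up. Saddles at x = 10-23 and 85-98 mm, 61 mm wide, 48 mm high, barrel free between them. They take the thrust of a push along +x.
- reject_tray: Fixed shallow red plastic tray, outside 240 (x) x 160 (y) x 28 mm high, wall and floor 4 mm. Origin: centre of its underside, on the worktop.
- syringe_1: One of two look-alike syringes; either may be the stiff one. Aluminium barrel 36 mm thick, 110 mm long (x = 0 to 110), white 15 mm nozzle in front, white flange 56x40x5 mm behind, then the plunger. 0.23 kg, loose, lifts straight up. Origin: on the axis at the barrel's rear end, 50 mm above the worktop in the rack; x to the nozzle, z up. Lying in the tray its axis is 20 mm above the tray floor.
- syringe_1_grip (a point): Point on the barrel's axis 55 mm ahead of the syringe's origin, midway between the saddles: where to grip the 36 mm barrel across.
- plunger_1_push (a point): Centre of the rear face of this plunger's blue thumb disc (34 mm diameter, 6 mm thick, on a 12 mm white rod), on the syringe's axis; moves with the plunger. Push here along the syringe's +x. Fully out it is 73 mm behind the syringe's origin, fully home 13 mm behind (disc 2 mm off the flange).
- plunger_1 (a joint): How far this plunger is in, m: 0 fully out, 0.060 fully home (hard stop); starts at 0 to 0.012. A sound one needs a steady 2.5 to 3 N all the way. The stiff one does so up to 0.030, then its resistance rises by 0.8 N per mm; let go, it springs back to about 0.033 and stays. Squeezing a plunger between fingers counts as force on it: push with shut fingers.
- syringe_2: One of two look-alike syringes; either may be the stiff one. Aluminium barrel 36 mm thick, 110 mm long (x = 0 to 110), white 15 mm nozzle in front, white flange 56x40x5 mm behind, then the plunger. 0.23 kg, loose, lifts straight up. Origin: on the axis at the barrel's rear end, 50 mm above the worktop in the rack; x to the nozzle, z up. Lying in the tray its axis is 20 mm above the tray floor.
- syringe_2_grip (a point): Point on the barrel's axis 55 mm ahead of the syringe's origin, midway between the saddles: where to grip the 36 mm barrel across.
- plunger_2_push (a point): Centre of the rear face of this plunger's blue thumb disc (34 mm diameter, 6 mm thick, on a 12 mm white rod), on the syringe's axis; moves with the plunger. Push here along the syringe's +x. Fully out it is 73 mm behind the syringe's origin, fully home 13 mm behind (disc 2 mm off the flange).
- plunger_2 (a joint): How far this plunger is in, m: 0 fully out, 0.060 fully home (hard stop); starts at 0 to 0.012. A sound one needs a steady 2.5 to 3 N all the way. The stiff one does so up to 0.030, then its resistance rises by 0.8 N per mm; let go, it springs back to about 0.033 and stays. Squeezing a plunger between fingers counts as force on it: push with shut fingers.
- green_bottle: Bystander: green bottle with white cap, 36 mm diameter, 90 mm high; origin at the centre of its underside.
- tape_roll: Bystander: roll of beige tape lying flat, 96 mm diameter, 25 mm high; origin at the centre of its underside.
- note_pad: Bystander: yellow note pad, 76 x 76 x 11 mm; origin at the centre of its underside.
Not all that is in view belongs to the job. What is shaped like the syringe_2 but purple is not meant.

How it is judged:
At the end, for the whole second after the job is handed in: One syringe lies in the rack where it was (8 mm, 0.08 rad), plunger past 56 of 60 mm. The other lies level (0.12 rad) in the red tray, mid-barrel within 70 mm along and 58 mm across of its centre and below 32 mm, plunger between 25 and 52 mm. Both at rest (((value of joint plunger_1 above 0.056 m and distance of syringe_1 from where it was at the start of the episode below 0.008 m and angle between the x axis of syringe_1 and the x axis of rack, either way round below 0.08 rad and value of joint plunger_2 between 0.025 and 0.052 m and x of syringe_2_grip in the frame of reject_tray between -0.07 and 0.07 m and y of syringe_2_grip in the frame of reject_tray between -0.058 and 0.058 m and z of syringe_2_grip in the frame of reject_tray below 0.032 m and angle between syringe_2's own x axis and vertical between 1.45 and 1.69 rad and linear speed of each of syringe_2, syringe_1 below 0.02 m/s) or (value of joint plunger_2 above 0.056 m and distance of syringe_2 from where it was at the start of the episode below 0.008 m and angle between the x axis of syringe_2 and the x axis of rack, either way round below 0.08 rad and value of joint plunger_1 between 0.025 and 0.052 m and x of syringe_1_grip in the frame of reject_tray between -0.07 and 0.07 m and y of syringe_1_grip in the frame of reject_tray between -0.058 and 0.058 m and z of syringe_1_grip in the frame of reject_tray below 0.032 m and angle between syringe_1's own x axis and vertical between 1.45 and 1.69 rad and linear speed of each of syringe_1, syringe_2 below 0.02 m/s))); the robot touches nothing.
It fails at once if a plunger pressed or squeezed with more than 15 N while over 7 mm short of fully home ((value of joint plunger_1 below 0.053 m and contact force between the fingers and plunger_1 above 15 N) or (value of joint plunger_1 below 0.053 m and contact force between the arm and plunger_1 above 15 N) or (value of joint plunger_2 below 0.053 m and contact force between the fingers and plunger_2 above 15 N) or (value of joint plunger_2 below 0.053 m and contact force between the arm and plunger_2 above 15 N)).
It fails at once if a syringe dropped or pressed hard into the tray (over 40 N) (contact force between any of syringe_1, syringe_2 and reject_tray above 40 N).
It fails at once if the green bottle, the roll of tape or the yellow note pad moved by more than 30 mm (distance of any of green_bottle, tape_roll, note_pad from where it was at the start of the episode above 0.03 m).
It also fails if it takes over 64 s, if anything falls off the work surface, if the arm or the gripper's body presses on something with over 40 N, if the wrist force passes 120 N, or if a joint passes its speed limit or range.

### The arm

A 7-joint arm with a two-finger parallel gripper is mounted at the origin on a cart in front of the work surface, level with it; the furniture and walls round the work are solid. World frame = base frame: x ahead of the robot, y to its left, z up, the work surface at z = 0. Lengths are in m, angles in rad, forces in N, time in s.
With the tool pointing down it reaches from about 0.4 to 0.85 m from the base axis. Payload 10.4 kg.
Tool frame: the origin (TCP) lies on the mounting face of the last link; the fingertips stand 173 mm ahead of it and the grasp point (between the pads) lies 155 mm ahead of it (manip.tip_extent is the distance from the TCP to the fingertips, in m); z points along the fingers, y is the line along which they close (so a half turn about z gives the same grasp; the last joint's range is limited). The gripper opens to 85 mm and grips with 20 to 120 N. Pads are 22 mm wide; open, the fingers measure 114 mm over their backs; the gripper's body (76 mm by 85 mm) begins 54 mm behind the grasp point. The pads swing forward as they close: fully open they stand 13 mm farther back than shut.
Start: joints at [-1.167, 0.332, -0.065, 1.46, 0.022, 1.35, -0.088], TCP at [0.259, 0.569, 0.405] pointing down, gripper open.
Joint ranges: [-2.6, 2.6], [-0.5, 2.12], [-1.47, 1.34], [0.16, 2.42], [-1.27, 4.41], [0.06, 2.06], [-2.6, 2.6]. Speed limits (rad/s): [2.22, 2.22, 2.79, 2.79, 3.14, 3.14, 3.14].

### API

Orientations are given as a unit quaternion [x, y, z, w].
In Python, from workcell import manip gives the robot as it stands.
- The arm moves only by the tool move_arm, never from a script. Its argument "plan" is one flat list of numbers, 7 for each row, row after row: the turn, a rotation vector about the tool's x, y, z in rad, then the shift along the tool's x, y, z in m, then the finger opening in m, from 0 to 0.0854. In form: [ax, ay, az, dx, dy, dz, gripper, ax, ay, az, dx, dy, dz, gripper, ...]. A call has 1 to 12 rows; each row is the pose to reach, as a shift and turn from the pose commanded when the call began, along the tool's axes at that moment; what a row does not reach only later rows make up. A row lasts 1/8 s, in which the tool goes at most 62.5 mm and 10.7 degrees, less where a joint would pass 70% of its speed; a pose out of reach is approached as far as the arm can. A call with a gripper value outside its range is refused whole. The fingers move at their own pace and stop on an object; "squeeze" is the grip in N (left out, the last holds). Time passes only in rows, so rows that repeat a pose let the fingers close. It gives the time, the measured TCP pose, the force, the opening and the grip force at its end, in the units of the state.
- manip.get_obs(): the state, without advancing time (a new reading comes with each control period).
- manip.camera(name): name is "scene" or "top" or "wrist"; returns a dict with "color" (400x640x3 uint8, red, green, blue), "fx", "fy", "cx", "cy" (pixels), "dist" ([k1, k2, p1, p2, k3] as OpenCV has them; the pictures are not rectified), "cam_to_world" (4x4, takes a point from camera to world coordinates); the wrist camera has in their place "mount" (4x4, takes a point from camera to tool coordinates, whose origin is the TCP and whose axes are the flange's). Camera axes: x right, y down, z forward; pixel columns grow to the right and rows downward; lengths in m; the calibration is good to about 2 mm. A picture is of the moment at which its call begins: read the wrist's pose just before it. There is no depth.
- manip.hand_in(): hands the job in; it is judged then, once.
Trained networks look in a picture, given as the dict that the camera call returned (one of the last four; its "shot" number tells which), for a name from the list of things; names that differ only in an ending like _2 or _b are one class to them, and where a whole thing is asked for, a point or a joint stands for the part that bears it (a point fixed in the world has none). Each returns a list of dicts, best first, with "conf" (0 to 1); they miss things now and then, are a little off and sometimes report something else, mostly with a low value. They report only what shows in the picture. A call takes as long as a camera call. They do not tell look-alikes from the thing itself.
- manip.look_for(picture, label): "position" ([x, y, z] in m, in the coordinates of the camera as it stood for that picture, good to about 4 mm: the middle of the surface that is visible of it).
- manip.silhouettes(picture, label): "pixels" (400x640 bool, what is visible of it).
- manip.tip_of(picture, label): "position" ([x, y, z] in m, in the coordinates of the camera as it stood for that picture, good to about 4 mm: a listed point, or the origin of a listed thing).
The state is a dict: "clock": time; "joint_pos": joint angles; "joint_velocities": joint speeds; "tau": joint torques, N m; "position": TCP position; "ee_rot": TCP orientation; "ft_force": force on the tool from outside, world axes, zero at the start; "torque": the same for the moment, N m; "grip_width": opening from 0.0 (shut) to 1.0 (fully open); "grasp_force": force on a finger pad.
Only numpy, scipy, OpenCV 4.12 (cv2) and the standard library are available. Lean on these libraries where they do the work, as an engineer would, in place of code of your own. Each camera call takes 0.05 s, during which the arm holds its last target. There are 200 camera calls.

## Working session

There is one attempt and no reset: what is moved stays moved. The work goes in short steps, Python scripts to look and compute and a tool call to move; the robot and the scene stay as the last step left them, time stands still between calls to the robot, and variables do not carry over. Pictures are saved under pics/ and viewed, at most 10 in all, crops included, and the job is handed in when it is done.

Besides the shell and the picture viewer there is one more tool, called after "Request:" in YAML: its name, and indented under it one key for each argument. move_arm: Moves the arm, as the interface text tells. Its arguments: {"type":"object","properties":{"plan":{"type":"array","items":{"type":"number"}},"squeeze":{"type":"number"}},"required":["plan"]}

```bash
mkdir -p pics; cat > h.py <<'E'
import numpy as np, cv2
from workcell import manip
from scipy.spatial.transform import Rotation as R
def cw(pic,obs):
    if 'cam_to_world' in pic: return np.array(pic['cam_to_world'])
    T=np.eye(4);T[:3,:3]=R.from_quat(obs['ee_rot']).as_matrix();T[:3,3]=obs['position']
    return T@np.array(pic['mount'])
def w(T,p): return (T@np.r_[p,1])[:3]
def proj(pic,T,P):
    Ti=np.linalg.inv(T); 
    K=np.array([[pic['fx'],0,pic['cx']],[0,pic['fy'],pic['cy']],[0,0,1.]])
    return cv2.projectPoints(np.array([P],float),cv2.Rodrigues(Ti[:3,:3])[0],Ti[:3,3],K,np.array(pic['dist'],float))[0].ravel().round()
def ray(pic,T,uv,z):
    K=np.array([[pic['fx'],0,pic['cx']],[0,pic['fy'],pic['cy']],[0,0,1.]])
    n=cv2.undistortPoints(np.array([[uv]],float),K,np.array(pic['dist'],float)).ravel()
    d=T[:3,:3]@np.r_[n,1]; return T[:3,3]+d*(z-T[2,3])/d[2]
def save(pic,name): cv2.imwrite('pics/'+name,cv2.cvtColor(pic['color'],cv2.COLOR_RGB2BGR))
E
python3 - <<'E'
from h import *
o=manip.get_obs();print({k:np.round(v,3) for k,v in o.items()}, manip.tip_extent)
ims=[]
for c in ['top','scene']:
    p=manip.camera(c);T=cw(p,o);save(p,c+'0.png')
    print(c,T[:3,3].round(2))
    for l in ['rack','reject_tray','syringe_1','syringe_1_grip','plunger_1_push','green_bottle','tape_roll','note_pad']:
        for d in manip.tip_of(p,l)[:5]:
            P=w(T,d['position']);print(l,round(d['conf'],2),P.round(3),proj(p,T,P))
E
```

```text
{'clock': np.float64(0.0), 'joint_pos': array([-1.167,  0.333, -0.065,  1.461,  0.022,  1.35 , -0.089]), 'joint_velocities': array([ 0.001,  0.   , -0.001,  0.003, -0.002,  0.002,  0.002]), 'tau': array([-0.0000e+00, -6.2544e+01,  4.9000e-02, -3.9160e+01,  1.6000e-02,
        1.0000e-02,  0.0000e+00]), 'position': array([0.259, 0.569, 0.404]), 'ee_rot': array([ 0.212,  0.977, -0.001, -0.   ]), 'ft_force': array([-0.613,  0.243, -0.163]), 'torque': array([-0.062, -0.014, -0.012]), 'grasp_force': np.float64(0.0), 'grip_width': np.float64(1.004)} 0.1734
top [0.41 0.01 1.68]
rack 0.96 [ 0.551 -0.164 -0.003] [366. 206.]
reject_tray 0.79 [ 0.543  0.18  -0.001] [269. 206.]
syringe_1 0.87 [ 0.549 -0.106  0.051] [350. 205.]
syringe_1 0.62 [ 0.574 -0.21   0.051] [380. 199.]
syringe_1 0.58 [0.535 0.415 0.022] [202. 206.]
syringe_1_grip 0.67 [ 0.575 -0.397 -0.002] [430. 201.]
syringe_1_grip 0.64 [ 0.631 -0.198  0.052] [377. 182.]
plunger_1_push 0.44 [ 0.506 -0.231  0.05 ] [386. 218.]
green_bottle 0.66 [ 0.752  0.001 -0.004] [321. 150.]
tape_roll 0.65 [ 0.572 -0.397 -0.001] [430. 202.]
note_pad 0.81 [0.366 0.021 0.003] [312. 257.]
scene [-0.39 -0.71  0.76]
rack 0.86 [ 0.555 -0.163  0.001] [355. 238.]
rack 0.37 [ 0.605 -0.098  0.05 ] [346. 209.]
reject_tray 0.82 [0.544 0.18  0.004] [263. 204.]
syringe_1 0.72 [ 0.578 -0.212  0.051] [375. 225.]
syringe_1 0.72 [0.541 0.42  0.025] [210. 180.]
syringe_1 0.66 [ 0.555 -0.11   0.049] [340. 218.]
syringe_1_grip 0.81 [ 0.63  -0.206  0.053] [382. 216.]
plunger_1_push 0.47 [ 0.509 -0.232  0.055] [369. 238.]
green_bottle 0.48 [ 0.756 -0.002  0.005] [345. 194.]
tape_roll 0.69 [ 0.573 -0.398  0.002] [434. 263.]
note_pad 0.8 [0.37  0.017 0.005] [266. 247.]
```

```bash
python3 - <<'E'
import cv2
a=cv2.imread('pics/top0.png')[110:290,170:470];b=cv2.imread('pics/scene0.png')[130:310,180:480]
cv2.imwrite('pics/c0.png',cv2.vconcat([cv2.resize(a,None,fx=1.65,fy=1.65,interpolation=cv2.INTER_CUBIC),cv2.resize(b,None,fx=1.65,fy=1.65,interpolation=cv2.INTER_CUBIC)]))
E
```

```text
(no output)
```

View pics/c0.png

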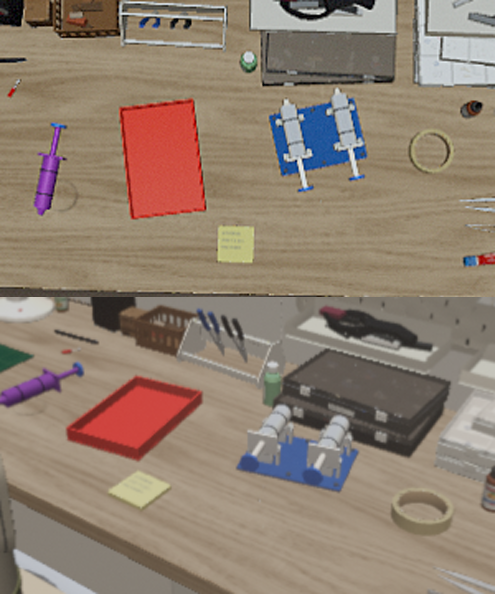

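Two grey syringes stand in the blue rack, at about px (347,192) and (378,188) in the top picture, with discs at (355,224) and (385,217). The purple look-alike at (198,213) lies loose on the left and isn't meant. I'll go above the rack for a closer look.

Request:
move_arm:
  plan: [0, 0, -0.66, -0.52, -0.56, 0, 0, 0, 0, -0.66, -0.52, -0.56, 0, 0, 0, 0, -0.66, -0.52, -0.56, 0, 0, 0, 0, -0.66, -0.52, -0.56, 0, 0, 0, 0, -0.66, -0.52, -0.56, 0, 0, 0, 0, -0.66, -0.52, -0.56, 0, 0, 0, 0, -0.66, -0.52, -0.56, 0, 0, 0, 0, -0.66, -0.52, -0.56, 0, 0, 0, 0, -0.66, -0.52, -0.56, 0, 0, 0, 0, -0.66, -0.52, -0.56, 0, 0, 0, 0, -0.66, -0.52, -0.56, 0, 0, 0, 0, -0.66, -0.52, -0.56, 0, 0]

```text
clock: 2.4
position: [0.4953, -0.1425, 0.4052]
ee_rot: [-0.117, 0.993, 0.0, 0.001]
ft_force: [0.3, 0.7, 0.3]
grip_width: 0.005
grasp_force: 0.0
```

```bash
python3 - <<'E'
from h import *
p=manip.camera('wrist')
o=manip.get_obs();o2=o;print(o['position'].round(4),o['clock'])
T=cw(p,o);save(p,'w1.png');print(T[:3,3],T[:3,2])
for l in ['rack','syringe_1','syringe_1_grip','plunger_1_push']:
    for d in manip.tip_of(p,l)[:4]:
        P=w(T,d['position']);print(l,round(d['conf'],2),P.round(4),proj(p,T,P))
E
```

```text
[ 0.4956 -0.15    0.4052] 2.45
[ 0.42115696 -0.16743373  0.37345853] [ 0.29343268  0.06193964 -0.95397104]
rack 0.75 [ 0.5577 -0.1727 -0.0007] [298. 211.]
syringe_1 0.96 [ 0.5565 -0.1141  0.0485] [344. 236.]
syringe_1 0.75 [ 0.5723 -0.2268  0.0472] [246. 227.]
syringe_1_grip 0.77 [ 0.6261 -0.2117  0.0499] [251. 271.]
syringe_1_grip 0.23 [ 0.5721 -0.41    0.0007] [110. 182.]
plunger_1_push 0.7 [ 0.5057 -0.2396  0.0497] [243. 169.]
```

View pics/w1.png

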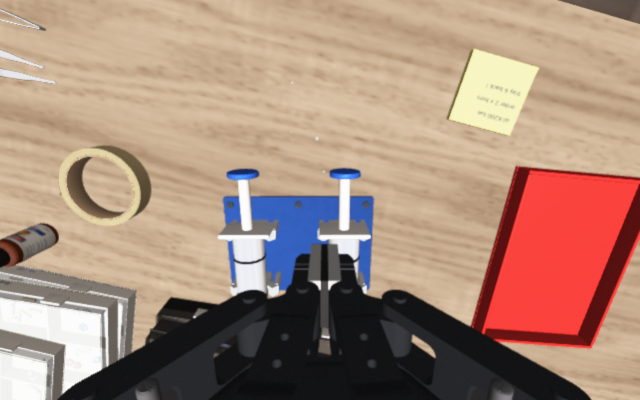

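The view is taken from behind the plungers. Discs are at px (243,174) and (345,174), the tray is on the right, and the tape at (105,187). The arm was still settling for that shot, so I'll measure once more.

```bash
python3 - <<'E'
from h import *
o=manip.get_obs()
p=manip.camera('wrist')
T=cw(p,o);print(o['position'].round(4),R.from_quat(o['ee_rot']).as_matrix().round(3)[:, :2].T)
for l in ['rack','syringe_1','syringe_1_grip','plunger_1_push']:
    for d in manip.tip_of(p,l)[:4]:
        P=w(T,d['position']);print(l,round(d['conf'],2),P.round(4),proj(p,T,P))
# blue discs: bright-blue blobs above the rack
c=p['color'][130:192].astype(int);m=((c[...,2]>c[...,0]+60)).astype('uint8')
n,L,S,C=cv2.connectedComponentsWithStats(m)
for i in range(1,n):
    if S[i,4]>30:
        uv=(C[i][0],S[i,1]+130); print(S[i],C[i]+[0,130],'top edge on z=.067',ray(p,T,uv,.05).round(4),'c',ray(p,T,C[i]+[0,130],.055).round(4))
m=p['color'].astype(int);m=((m[...,2]>m[...,0]+60)&(m[...,2]>m[...,1]+40)).astype('uint8')
n,L,S,C=cv2.connectedComponentsWithStats(m)
for i in range(1,n):
  if S[i,4]>800:
    ys,xs=np.where(L==i); print(S[i])
    for k in (xs+ys).argmin(),(xs-ys).argmax(): print((xs[k],ys[k]),ray(p,T,(xs[k],ys[k]),.008).round(4))
E
```

```text
[ 0.4951 -0.1401  0.4045] [[-0.973 -0.231  0.   ]
 [-0.231  0.973  0.   ]]
rack 0.67 [ 0.5563 -0.1645 -0.0011] [295. 211.]
rack 0.38 [ 0.5454  0.1812 -0.004 ] [545. 258.]
syringe_1 0.72 [ 0.5684 -0.2165  0.0464] [244. 225.]
syringe_1 0.58 [ 0.5507 -0.1042  0.0544] [344. 234.]
syringe_1_grip 0.86 [ 0.6279 -0.2055  0.0472] [246. 272.]
plunger_1_push 0.65 [ 0.5059 -0.2305  0.05  ] [240. 170.]
plunger_1_push 0.43 [ 0.5451  0.1782 -0.0032] [543. 258.]
[224  40  32  11 263] [239.47148289 174.99239544] top edge on z=.067 [ 0.506  -0.2308  0.05  ] c [ 0.51   -0.2289  0.055 ]
[328  40  30  10 261] [342.35249042 174.39846743] top edge on z=.067 [ 0.4806 -0.1239  0.05  ] c [ 0.4842 -0.1233  0.055 ]
[ 248  197   89   93 4421]
(np.int64(249), np.int64(197)) [ 0.5481 -0.2237  0.008 ]
(np.int64(335), np.int64(197)) [ 0.5234 -0.1199  0.008 ]
[ 348  197   23   93 1048]
(np.int64(348), np.int64(197)) [ 0.5197 -0.1042  0.008 ]
(np.int64(369), np.int64(197)) [ 0.5136 -0.0789  0.008 ]
```

Request:
move_arm:
  plan: [0, 0, 0, 0.046, 0.019, 0, 0, 0, 0, 0, 0.046, 0.019, 0.05, 0, 0, 0, 0, 0.046, 0.019, 0.1, 0, 0, 0, 0, 0.046, 0.019, 0.15, 0, 0, 0, 0, 0.046, 0.019, 0.18, 0, 0, 0, 0, 0.046, 0.019, 0.195, 0, 0, 0, 0, 0.046, 0.019, 0.195, 0, 0, 0, 0, 0.046, 0.019, 0.195, 0]

```text
clock: 3.9
position: [0.4465, -0.1327, 0.2108]
ee_rot: [-0.116, 0.993, -0.0, 0.001]
ft_force: [-0.6, -0.5, 0.6]
grip_width: -0.0
grasp_force: 0.0
```

```bash
python3 - <<'E'
from h import *
o=manip.get_obs()
p=manip.camera('wrist');save(p,'w2.png')
print(o['position'].round(4),o['ft_force'].round(2),R.from_quat(o['ee_rot']).as_matrix().round(3)[:, :2].T)
E
```

```text
[ 0.4465 -0.1327  0.2108] [-0.57 -0.48  0.61] [[-0.973 -0.231 -0.002]
 [-0.231  0.973 -0.   ]]
```

View pics/w2.png

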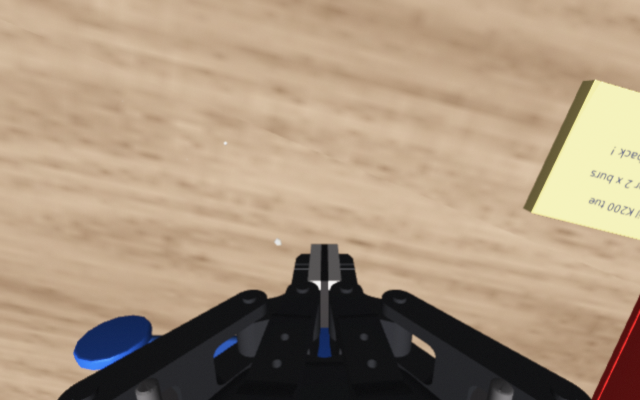

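The disc shows through the slit between the fingers, so I'm lined up with it. Creeping forward now.

Request:
move_arm:
  plan: [0, 0, 0, -0.008, 0, 0, 0, 0, 0, 0, -0.015, 0, 0, 0, 0, 0, 0, -0.018, 0, 0, 0, 0, 0, 0, -0.021, 0, 0, 0, 0, 0, 0, -0.024, 0, 0, 0, 0, 0, 0, -0.027, 0, 0, 0, 0, 0, 0, -0.03, 0, 0, 0, 0, 0, 0, -0.033, 0, 0, 0, 0, 0, 0, -0.036, 0, 0, 0, 0, 0, 0, -0.038, 0, 0, 0, 0, 0, 0, -0.04, 0, 0, 0]

```text
clock: 5.32
position: [0.4849, -0.1234, 0.2096]
ee_rot: [-0.116, 0.993, 0.0, -0.0]
ft_force: [-2.1, -0.8, 0.7]
grip_width: -0.002
grasp_force: 1.3
```

Request:
move_arm:
  plan: [0, 0, 0, -0.002, 0, 0, 0, 0, 0, 0, -0.004, 0, 0, 0, 0, 0, 0, -0.006, 0, 0, 0, 0, 0, 0, -0.008, 0, 0, 0, 0, 0, 0, -0.01, 0, 0, 0, 0, 0, 0, -0.01, 0, 0, 0]

```text
clock: 6.08
position: [0.4948, -0.121, 0.2097]
ee_rot: [-0.116, 0.993, -0.0, 0.0]
ft_force: [-0.2, -0.7, -0.7]
grip_width: 0.002
grasp_force: 0.4
```

Request:
move_arm:
  plan: [0, 0, 0, -0.002, 0, 0, 0, 0, 0, 0, -0.004, 0, 0, 0, 0, 0, 0, -0.006, 0, 0, 0]

```text
clock: 6.45
position: [0.5005, -0.1197, 0.2097]
ee_rot: [-0.116, 0.993, 0.0, -0.0]
ft_force: [-3.4, -0.3, 0.5]
grip_width: -0.001
grasp_force: 1.5
```

Request:
move_arm:
  plan: [0, 0, 0, -0.002, 0, 0, 0, 0, 0, 0, -0.004, 0, 0, 0, 0, 0, 0, -0.006, 0, 0, 0]

```text
clock: 6.82
position: [0.5059, -0.1185, 0.2095]
ee_rot: [-0.116, 0.993, 0.0, -0.001]
ft_force: [-6.6, -1.4, 3.8]
grip_width: -0.004
grasp_force: 3.6
```

```bash
python3 - <<'E'
from h import *
for i in range(3):
    o=manip.get_obs();print(o['position'].round(4),o['ft_force'].round(2),o['torque'].round(2),o['grasp_force'].round(2))
    p=manip.camera('scene')
x=cv2.resize(p['color'][170:270,300:433],None,fx=6,fy=6,interpolation=cv2.INTER_CUBIC)
cv2.imwrite('pics/s3.png',x[...,::-1])
E
```

```text
Traceback (most recent call last):
AttributeError: 'float' object has no attribute 'round'
```

```bash
python3 - <<'E'
from h import *
for i in range(3):
    o=manip.get_obs();print(np.round(o['position'],4),np.round(o['ft_force'],2),np.round(o['torque'],2),o['grasp_force'])
    p=manip.camera('scene')
x=cv2.resize(p['color'][170:270,300:433],None,fx=6,fy=6,interpolation=cv2.INTER_CUBIC)
cv2.imwrite('pics/s3.png',x[...,::-1])
E
```

```text
[ 0.5059 -0.1185  0.2095] [-6.61 -1.36  3.83] [-0.19  1.37  0.05] 3.5904601961374283
[ 0.5061 -0.1184  0.2096] [-6.6  -1.26  3.15] [-0.12  1.1   0.03] 2.7297734655439854
[ 0.5061 -0.1184  0.2096] [-6.6   0.39  3.24] [-0.12  1.14  0.02] 2.7582067251205444
```

View pics/s3.png

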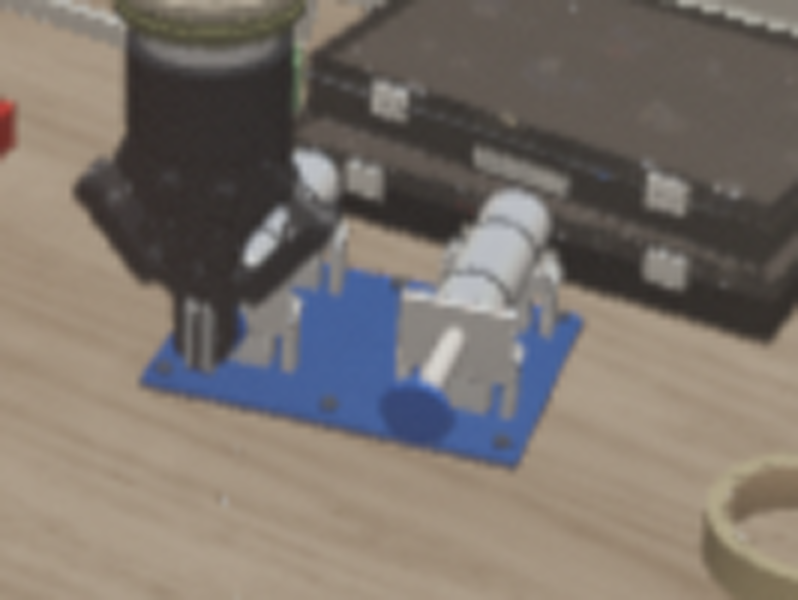

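Request:
move_arm:
  plan: [0, 0, 0, -0.001, 0, 0, 0, 0, 0, 0, -0.002, 0, 0, 0, 0, 0, 0, -0.002, 0, 0, 0]

```text
clock: 7.35
position: [0.5077, -0.1181, 0.2095]
ee_rot: [-0.116, 0.993, 0.0, -0.001]
ft_force: [-6.7, -1.2, 4.9]
grip_width: 0.007
grasp_force: 3.8
```

Request:
move_arm:
  plan: [0, 0, 0, 0.03, 0, 0, 0, 0, 0, 0, 0.06, 0, 0, 0, 0, 0, 0, 0.064, -0.02, -0.06, 0, 0, 0, 0, 0.064, -0.055, -0.12, 0, 0, 0, 0, 0.064, -0.055, -0.18, 0, 0, 0, 0, 0.064, -0.055, -0.19, 0, 0, 0, 0, 0.064, -0.055, -0.19, 0, 0, 0, 0, 0.064, -0.055, -0.19, 0]

```text
clock: 8.35
position: [0.4585, -0.1856, 0.3981]
ee_rot: [-0.117, 0.993, 0.0, -0.001]
ft_force: [-0.4, 0.6, -1.5]
grip_width: 0.006
grasp_force: 0.0
```

```bash
python3 - <<'E'
from h import *
manip.camera('top')
o=manip.get_obs();p=manip.camera('wrist');save(p,'w4.png')
T=cw(p,o);print(o['position'],o['ft_force'])
for l in ['syringe_1','plunger_1_push']:
    for d in manip.tip_of(p,l)[:4]:
        P=w(T,d['position']);print(l,round(d['conf'],2),P.round(4),proj(p,T,P))
for org in [(.543,-.1095),(.5685,-.2165)]:
  for u in (-.073,-.043,-.040,-.013,0): print(u,proj(p,T,(org[0]+.973*u,org[1]+.231*u,.05)))
E
```

```text
[ 0.45845584 -0.18569913  0.3980208 ] [-0.38905638 -0.3408522   0.77514269]
syringe_1 0.74 [ 0.5525 -0.1042  0.0487] [373. 273.]
syringe_1 0.62 [ 0.5752 -0.3992  0.0008] [140. 221.]
syringe_1 0.58 [ 0.5744 -0.2182  0.0451] [275. 268.]
plunger_1_push 0.64 [ 0.5067 -0.2313  0.0485] [274. 213.]
-0.073 [375. 206.]
-0.043 [373. 231.]
-0.04 [373. 234.]
-0.013 [372. 256.]
0 [371. 266.]
-0.073 [273. 206.]
-0.043 [275. 231.]
-0.04 [275. 234.]
-0.013 [276. 256.]
0 [276. 266.]
```

View pics/w4.png

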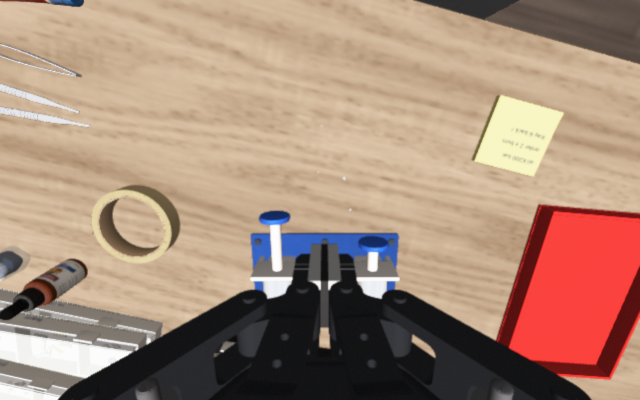

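Lane A's disc (374,243) came to rest about 31 mm further in than lane B's (274,217), and its resistance rose to about 8 N. A is therefore the stiff one. Next I'll push lane B's disc.

Request:
move_arm:
  plan: [0, 0, 0, 0, -0.055, 0.02, 0, 0, 0, 0, 0, -0.055, 0.08, 0, 0, 0, 0, 0, -0.055, 0.14, 0, 0, 0, 0, 0, -0.055, 0.18, 0, 0, 0, 0, 0, -0.055, 0.189, 0, 0, 0, 0, 0, -0.055, 0.189, 0, 0, 0, 0, -0.015, -0.055, 0.189, 0, 0, 0, 0, -0.022, -0.055, 0.189, 0, 0, 0, 0, -0.026, -0.055, 0.189, 0, 0, 0, 0, -0.03, -0.055, 0.189, 0, 0, 0, 0, -0.034, -0.055, 0.189, 0]

```text
clock: 9.93
position: [0.5043, -0.232, 0.2107]
ee_rot: [-0.116, 0.993, 0.0, -0.0]
ft_force: [-2.2, -0.3, 2.2]
grip_width: -0.001
grasp_force: 1.3
```

Request:
move_arm:
  plan: [0, 0, 0, -0.003, 0, 0, 0, 0, 0, 0, -0.006, 0, 0, 0, 0, 0, 0, -0.009, 0, 0, 0, 0, 0, 0, -0.012, 0, 0, 0, 0, 0, 0, -0.015, 0, 0, 0, 0, 0, 0, -0.018, 0, 0, 0]

```text
clock: 10.68
position: [0.5221, -0.2277, 0.2107]
ee_rot: [-0.116, 0.993, 0.0, -0.0]
ft_force: [-3.2, -0.8, 2.2]
grip_width: 0.0
grasp_force: 1.3
```

Request:
move_arm:
  plan: [0, 0, 0, -0.003, 0, 0, 0, 0, 0, 0, -0.006, 0, 0, 0, 0, 0, 0, -0.009, 0, 0, 0, 0, 0, 0, -0.012, 0, 0, 0]

```text
clock: 11.18
position: [0.5338, -0.2248, 0.2107]
ee_rot: [-0.116, 0.993, 0.0, 0.0]
ft_force: [-3.0, -1.3, 2.1]
grip_width: -0.001
grasp_force: 1.3
```

B stays at 3 N where A was at 8 N, so it's the sound one. On to the end stop.

Request:
move_arm:
  plan: [0, 0, 0, -0.003, 0, 0, 0, 0, 0, 0, -0.006, 0, 0, 0, 0, 0, 0, -0.009, 0, 0, 0, 0, 0, 0, -0.012, 0, 0, 0, 0, 0, 0, -0.015, 0, 0, 0, 0, 0, 0, -0.016, 0, 0, 0]

```text
clock: 11.92
position: [0.5494, -0.2211, 0.2106]
ee_rot: [-0.116, 0.993, 0.0, 0.0]
ft_force: [-2.0, -0.3, 1.5]
grip_width: -0.001
grasp_force: 1.3
```

Request:
move_arm:
  plan: [0, 0, 0, -0.001, 0, 0, 0, 0, 0, 0, -0.002, 0, 0, 0, 0, 0, 0, -0.003, 0, 0, 0]

```text
clock: 12.3
position: [0.5521, -0.2205, 0.2106]
ee_rot: [-0.116, 0.993, 0.0, -0.0]
ft_force: [-2.6, -0.5, 0.8]
grip_width: 0.002
grasp_force: 1.3
```

Request:
move_arm:
  plan: [0, 0, 0, -0.001, 0, 0, 0, 0, 0, 0, -0.002, 0, 0, 0, 0, 0, 0, -0.003, 0, 0, 0]

```text
clock: 12.68
position: [0.5547, -0.22, 0.2106]
ee_rot: [-0.116, 0.993, 0.0, -0.001]
ft_force: [-7.0, -1.0, 4.0]
grip_width: 0.004
grasp_force: 3.6
```

Request:
move_arm:
  plan: [0, 0, 0, -0.001, 0, 0, 0, 0, 0, 0, -0.002, 0, 0, 0]

```text
clock: 12.92
position: [0.5553, -0.2201, 0.2103]
ee_rot: [-0.116, 0.993, 0.001, -0.002]
ft_force: [-16.5, -1.0, 8.9]
grip_width: 0.0
grasp_force: 7.6
```

The hard stop is reached at 16 N, fully home. I'll back off, then go above A's barrel with the fingers open.

Request:
move_arm:
  plan: [0, 0, 0, 0.02, 0, 0, 0, 0, 0, 0, 0.035, 0, -0.01, 0, 0, 0, 0, 0.035, 0, -0.07, 0, 0, 0, 0, 0.035, 0, -0.13, 0.085, 0, 0, 0, 0, 0.04, -0.14, 0.085, 0, 0, 0, -0.04, 0.08, -0.14, 0.085, 0, 0, 0, -0.077, 0.111, -0.14, 0.085, 0, 0, 0, -0.077, 0.111, -0.14, 0.085, 0, 0, 0, -0.077, 0.111, -0.14, 0.085, 0, 0, 0, -0.077, 0.111, -0.14, 0.085]

```text
clock: 14.18
position: [0.6057, -0.095, 0.3509]
ee_rot: [-0.115, 0.993, -0.0, 0.0]
ft_force: [0.0, -0.1, -0.1]
grip_width: 0.994
grasp_force: 0.0
```

```bash
python3 - <<'E'
from h import *
manip.camera('wrist')
o=manip.get_obs();p=manip.camera('wrist');save(p,'w5.png')
q=manip.camera('top')
T=cw(p,o);print(np.round(o['position'],4),R.from_quat(o['ee_rot']).as_matrix().round(3),o['grip_width'])
for l in ['syringe_1_grip','plunger_1_push','syringe_1','reject_tray']:
  for pp,TT in ((p,T),(q,cw(q,o))):
    for d in manip.tip_of(pp,l)[:4]:
        P=w(TT,d['position']);print(l,round(d['conf'],2),P.round(4),proj(pp,TT,P))
print(proj(p,T,(.6045,-.0943,.05)))
E
```

```text
[ 0.6058 -0.0949  0.3509] [[-0.973 -0.229  0.   ]
 [-0.229  0.973  0.   ]
 [-0.    -0.    -1.   ]] 0.9941739946867301
syringe_1_grip 0.84 [ 0.63   -0.2051  0.0493] [201. 191.]
syringe_1_grip 0.81 [ 0.6298 -0.197   0.05  ] [377. 183.]
plunger_1_push 0.76 [ 0.5614 -0.2156  0.0507] [197. 112.]
plunger_1_push 0.58 [ 0.5627 -0.2178  0.0488] [382. 202.]
syringe_1 0.95 [ 0.5706 -0.2161  0.0455] [198. 122.]
syringe_1 0.61 [ 0.5488 -0.1027  0.0504] [331. 128.]
syringe_1 0.8 [0.5352 0.4145 0.0207] [202. 206.]
syringe_1 0.71 [ 0.5724 -0.2138  0.0497] [381. 199.]
reject_tray 0.58 [ 0.5441  0.1805 -0.0029] [586. 182.]
reject_tray 0.58 [ 0.5509 -0.1026  0.0517] [331. 131.]
reject_tray 0.68 [0.5423 0.1782 0.001 ] [270. 206.]
[326. 192.]
```

View pics/w5.png

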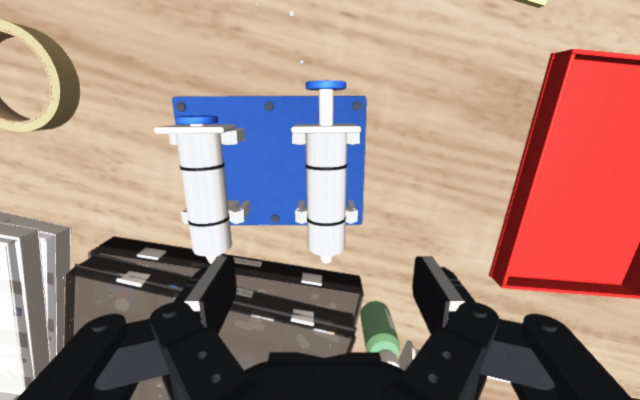

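Lane B's plunger (198,119) is fully home. A's barrel centre is under the grip point at (326,192), so I'll descend and grip gently.

Request:
move_arm:
  plan: [0, 0, 0, 0, 0, 0.05, 0.085, 0, 0, 0, 0, 0, 0.1, 0.085, 0, 0, 0, 0, 0, 0.13, 0.085, 0, 0, 0, 0, 0, 0.15, 0.085, 0, 0, 0, 0, 0, 0.15, 0.085, 0, 0, 0, 0, 0, 0.15, 0.045, 0, 0, 0, 0, 0, 0.15, 0.025, 0, 0, 0, 0, 0, 0.15, 0.025, 0, 0, 0, 0, 0, 0.15, 0.025, 0, 0, 0, 0, 0, 0.15, 0.025]
  squeeze: 30

```text
clock: 15.98
position: [0.6065, -0.0932, 0.2018]
ee_rot: [-0.116, 0.993, 0.0, 0.001]
ft_force: [-2.8, 2.1, 6.3]
grip_width: 0.417
grasp_force: 30.2
```

Request:
move_arm:
  plan: [0, 0, 0, 0, 0, -0.02, 0.025, 0, 0, 0, 0, 0, -0.05, 0.025, 0, 0, 0, 0, 0, -0.09, 0.025, 0, 0, 0, 0, 0, -0.12, 0.025, 0, 0, 0, -0.005, 0.03, -0.12, 0.025, 0, 0, 0.03, -0.007, 0.07, -0.12, 0.025, 0, 0, 0.06, -0.009, 0.11, -0.12, 0.025, 0, 0, 0.09, -0.011, 0.15, -0.12, 0.025, 0, 0, 0.13, -0.013, 0.19, -0.12, 0.025, 0, 0, 0.13, -0.015, 0.23, -0.12, 0.025, 0, 0, 0.13, -0.015, 0.26, -0.12, 0.025, 0, 0, 0.13, -0.015, 0.278, -0.12, 0.025]

```text
clock: 17.48
position: [0.5562, 0.1818, 0.3217]
ee_rot: [-0.052, 0.999, 0.0, 0.0]
ft_force: [0.8, -0.8, -3.7]
grip_width: 0.418
grasp_force: 30.9
```

```bash
python3 - <<'E'
from h import *
manip.camera('top');manip.camera('top')
o=manip.get_obs();p=manip.camera('wrist');s=manip.camera('scene')
T=cw(p,o);print(np.round(o['position'],4),R.from_quat(o['ee_rot']).as_matrix().round(3)[:,0],o['grip_width'],np.round(o['ft_force'],1))
for l in ['reject_tray','syringe_1']:
  for pp,TT in ((p,T),(s,cw(s,o))):
    for d in manip.tip_of(pp,l)[:3]:
        P=w(TT,d['position']);print(l,round(d['conf'],2),P.round(4),proj(pp,TT,P))
b=cv2.resize(s['color'][110:300,160:460],(640,400),interpolation=cv2.INTER_CUBIC)
cv2.imwrite('pics/c6.png',cv2.resize(np.vstack([p['color'],b]),(480,600))[...,::-1])
E
```

```text
[0.5561 0.1821 0.3212] [-0.994 -0.106 -0.   ] 0.4161791843992994 [-0.1 -0.2 -3.5]
reject_tray 0.92 [0.5448 0.1786 0.0032] [263. 205.]
reject_tray 0.55 [ 0.566  -0.2184  0.0527] [375. 227.]
syringe_1 0.9 [0.4993 0.1783 0.169 ] [330. 157.]
syringe_1 0.69 [0.5421 0.4172 0.0189] [578. 204.]
syringe_1 0.85 [0.5394 0.4207 0.0232] [209. 180.]
syringe_1 0.81 [0.5024 0.1702 0.1712] [252. 163.]
syringe_1 0.6 [ 0.5775 -0.2152  0.0543] [376. 225.]
```

View pics/c6.png

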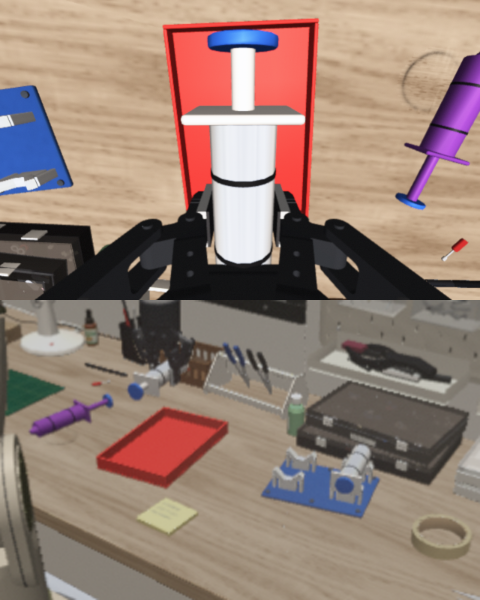

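The syringe is held level and lined up above the tray, with the other one still in the rack. Lowering now.

Request:
move_arm:
  plan: [0, 0, 0, 0, 0, 0.03, 0.025, 0, 0, 0, 0, 0, 0.07, 0.025, 0, 0, 0, 0, 0, 0.1, 0.025, 0, 0, 0, 0, 0, 0.12, 0.025, 0, 0, 0, 0, 0, 0.13, 0.025, 0, 0, 0, 0, 0, 0.136, 0.025, 0, 0, 0, 0, 0, 0.14, 0.025, 0, 0, 0, 0, 0, 0.14, 0.025]

```text
clock: 18.88
position: [0.5567, 0.1805, 0.181]
ee_rot: [-0.052, 0.999, 0.0, 0.0]
ft_force: [-0.1, -0.7, -2.3]
grip_width: 0.415
grasp_force: 30.9
```

Request:
move_arm:
  plan: [0, 0, 0, 0, 0, 0.001, 0.025, 0, 0, 0, 0, 0, 0.002, 0.025, 0, 0, 0, 0, 0, 0.003, 0.025, 0, 0, 0, 0, 0, 0.003, 0.025]

```text
clock: 19.38
position: [0.5566, 0.1804, 0.1777]
ee_rot: [-0.052, 0.999, 0.0, -0.0]
ft_force: [-0.1, -0.1, -2.4]
grip_width: 0.415
grasp_force: 30.9
```

Request:
move_arm:
  plan: [0, 0, 0, 0, 0, 0.001, 0.025, 0, 0, 0, 0, 0, 0.0015, 0.025, 0, 0, 0, 0, 0, 0.0015, 0.025]

```text
clock: 19.75
position: [0.5567, 0.1804, 0.1767]
ee_rot: [-0.052, 0.999, 0.0, 0.0]
ft_force: [-4.0, -0.8, 5.8]
grip_width: 0.418
grasp_force: 35.2
```

Request:
move_arm:
  plan: [0, 0, 0, 0, 0, 0.0005, 0.025, 0, 0, 0, 0, 0, 0.001, 0.025, 0, 0, 0, 0, 0, 0.001, 0.025]

```text
clock: 20.12
position: [0.5567, 0.1803, 0.1766]
ee_rot: [-0.052, 0.999, 0.0, -0.0]
ft_force: [-7.7, -2.0, 16.8]
grip_width: 0.423
grasp_force: 41.9
```

It touches the tray floor. I'll ease off and open.

Request:
move_arm:
  plan: [0, 0, 0, 0, 0, -0.001, 0.025, 0, 0, 0, 0, 0, -0.001, 0.042, 0, 0, 0, 0, 0, -0.001, 0.06, 0, 0, 0, 0, 0, -0.001, 0.06, 0, 0, 0, 0, 0, -0.01, 0.06, 0, 0, 0, 0, 0, -0.05, 0.06, 0, 0, 0, 0, 0, -0.1, 0.06, 0, 0, 0, 0, 0, -0.15, 0.06, 0, 0, 0, 0, 0, -0.2, 0.06, 0, 0, 0, 0, 0, -0.2, 0.06, 0, 0, 0, 0, 0, -0.2, 0.06]

```text
clock: 21.5
position: [0.5563, 0.1803, 0.375]
ee_rot: [-0.052, 0.999, 0.0, -0.0]
ft_force: [-1.0, 0.5, -0.9]
grip_width: 0.703
grasp_force: 0.0
```

```bash
python3 - <<'E'
from h import *
manip.camera('top')
o=manip.get_obs();p=manip.camera('wrist');s=manip.camera('scene')
T=cw(p,o);print(np.round(o['position'],4),np.round(o['ft_force'],1))
for l in ['syringe_1','plunger_1_push','syringe_1_grip']:
  for pp,TT in ((p,T),(s,cw(s,o))):
    for d in manip.tip_of(pp,l)[:3]:
        P=w(TT,d['position']);print(l,round(d['conf'],2),P.round(4),proj(pp,TT,P))
b=cv2.resize(s['color'][110:300,160:460],(640,400),interpolation=cv2.INTER_CUBIC)
cv2.imwrite('pics/c7.png',cv2.resize(np.vstack([p['color'],b]),(480,600))[...,::-1])
E
```

```text
[0.5562 0.1803 0.3743] [-0.2 -0.7 -0.3]
syringe_1 0.8 [0.5428 0.4144 0.0155] [537. 189.]
syringe_1 0.76 [0.5022 0.1764 0.0258] [326. 129.]
syringe_1 0.84 [ 0.5786 -0.213   0.0538] [375. 224.]
syringe_1 0.84 [0.5424 0.4199 0.0253] [210. 179.]
syringe_1 0.74 [0.5027 0.1694 0.0211] [256. 206.]
plunger_1_push 0.42 [0.5449 0.176  0.0014] [264. 205.]
plunger_1_push 0.4 [ 0.5651 -0.2219  0.0503] [376. 229.]
syringe_1_grip 0.81 [ 0.6315 -0.2011  0.0542] [380. 215.]
syringe_1_grip 0.3 [ 0.5644 -0.218   0.0531] [374. 227.]
```

View pics/c7.png

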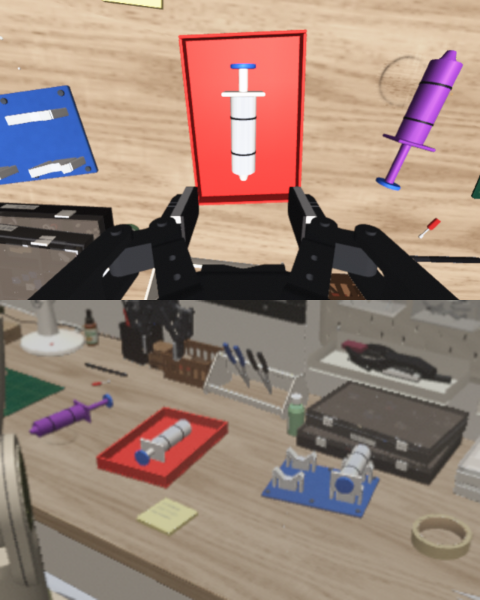

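The stiff syringe lies level in the middle of the tray at (243,125), and the sound one is in the rack, fully home. Everything else is where it was, so I'm handing in.

```bash
python3 -c "
from workcell import manip
print(manip.hand_in())"
```

```text
the job is handed in; nothing more can be done
None
```

The job is handed in, with no verdict shown: the sound syringe is pushed fully home and still in the rack, and the stiff one, stopped at about 8 N, lies flat in the red tray.

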